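Move the carving gouges to the other side of the work, in mirror order

TASK

The four carving gouges lie in order of use in the colour-marked rest on one side of the leaf carving; move them to the empty dark rest on the other side so that the row is a mirror image of what it was: the gouge that lay nearest the carving again nearest the carving, and so on outwards, one to a bay. Lay each one down gently with its handle on the rear rail and its blade on the front rail, pointing away from the robot as before; do not drop them or let them knock against one another.

Things in the scene. Friction and masses are not known exactly. Their poses are not given: they have to be found in the camera images.
- full_rest: The rest holding the gouges at the start: fixed pale plywood board 265 x 290 x 12 mm with four pale cradles with coloured end blocks, left or right of the carving. Origin: underside, midway across, 85 mm short of the far edge; x along the gouges (away from the robot), y across the row (left), z up. Cradle centre lines at y = +99, +33, -33, -99 mm.
- empty_rest: Empty rest: fixed dark board 245 x 290 mm; frame as full_rest. Four bays at y = +99, +33, -33, -99 mm, 46 mm clear, teeth 14 mm high between. Two 18 mm thick rails: rear at x -80 mm, bay floors at z 33 mm, for handles; front at x +60 mm, floors at z 41 mm, for blades; only the 12 mm board between them. A gouge laid here well is level, its origin at x about 0 (25 mm either way is fine), z 45 mm.
- gouge_red: Carving gouge, red octagonal handle, steel flat chisel blade 16 mm wide; 0.1 kg. Origin on its axis at the handle's front end; x along it to the blade tip (+105 mm), z up, axis level, 45 mm over the bench. Handle x -125 to 0 mm, 24 mm across flats from -115 to -25; balances at -20: grip across y at x -30 mm. Handles lie 42 mm apart: open the fingers only 40 to 45 mm there and in the bays.
- gouge_blue: Carving gouge, blue octagonal handle, steel U-shaped blade 13 mm wide; 0.1 kg. Origin on its axis at the handle's front end; x along it to the blade tip (+105 mm), z up, axis level, 45 mm over the bench. Handle x -125 to 0 mm, 24 mm across flats from -115 to -25; balances at -20: grip across y at x -30 mm. Handles lie 42 mm apart: open the fingers only 40 to 45 mm there and in the bays.
- gouge_yellow: Carving gouge, yellow octagonal handle, steel V-shaped blade 12 mm wide; 0.1 kg. Origin on its axis at the handle's front end; x along it to the blade tip (+105 mm), z up, axis level, 45 mm over the bench. Handle x -125 to 0 mm, 24 mm across flats from -115 to -25; balances at -20: grip across y at x -30 mm. Handles lie 42 mm apart: open the fingers only 40 to 45 mm there and in the bays.
- gouge_green: Carving gouge, green octagonal handle, steel fishtail blade, 20 mm; 0.1 kg. Origin on its axis at the handle's front end; x along it to the blade tip (+105 mm), z up, axis level, 45 mm over the bench. Handle x -125 to 0 mm, 24 mm across flats from -115 to -25; balances at -20: grip across y at x -30 mm. Handles lie 42 mm apart: open the fingers only 40 to 45 mm there and in the bays.
- cradle_red: Fixed pale cradle 245 x 62 mm, red end block (58 x 22 mm) nearest the robot: holds the red gouge at the start and shows which place in the row it came from. Origin: underside, 12 mm over the bench, below the gouge's origin; x along the gouge, z up. Saddles 18 mm thick at x -80 and +60 mm, floors 33 and 41 mm over the bench, 46 mm clear, sides 14 mm higher.
- cradle_blue: Fixed pale cradle 245 x 62 mm, blue end block (58 x 22 mm) nearest the robot: holds the blue gouge at the start and shows which place in the row it came from. Origin: underside, 12 mm over the bench, below the gouge's origin; x along the gouge, z up. Saddles 18 mm thick at x -80 and +60 mm, floors 33 and 41 mm over the bench, 46 mm clear, sides 14 mm higher.
- cradle_yellow: Fixed pale cradle 245 x 62 mm, yellow end block (58 x 22 mm) nearest the robot: holds the yellow gouge at the start and shows which place in the row it came from. Origin: underside, 12 mm over the bench, below the gouge's origin; x along the gouge, z up. Saddles 18 mm thick at x -80 and +60 mm, floors 33 and 41 mm over the bench, 46 mm clear, sides 14 mm higher.
- cradle_green: Fixed pale cradle 245 x 62 mm, green end block (58 x 22 mm) nearest the robot: holds the green gouge at the start and shows which place in the row it came from. Origin: underside, 12 mm over the bench, below the gouge's origin; x along the gouge, z up. Saddles 18 mm thick at x -80 and +60 mm, floors 33 and 41 mm over the bench, 46 mm clear, sides 14 mm higher.
Not all that is in view belongs to the job. Several things have the shape of the gouge_blue; the one meant has the colours described above.

How it is judged:
By the outcome, as a careful person would: the job done as asked, in the order asked, and still so for the second after the job is handed in, with the robot touching nothing.
It also fails if it takes over 128 s, if anything falls off the work surface, if the arm or the gripper's body presses on something with over 40 N, if the wrist force passes 120 N, or if a joint passes its speed limit or range.

ROBOT

A 6-joint arm with a two-finger parallel gripper is mounted at the origin on the work surface. World frame = base frame: x ahead of the robot, y to its left, z up, the work surface at z = 0. Lengths are in m, angles in degrees, forces in N, time in s.
With the tool pointing down it reaches from about 0.425 to 0.925 m from the base axis. Payload 12.5 kg.
Tool frame: the origin (TCP) lies midway between the tips of the shut fingers; the grasp point (between the pads) lies 19 mm behind it; z points along the fingers, y is the line along which they close (so a half turn about z gives the same grasp; the last joint's range is limited). The gripper opens to 85 mm and grips with 20 to 120 N. Pads are 22 mm wide; open, the fingers measure 114 mm over their backs; the gripper's body (76 mm by 85 mm) begins 54 mm behind the grasp point. The pads swing forward as they close: fully open they stand 13 mm farther back than shut.
Start: joints at [-69.591, 28.126, 89.318, -0, 62.55, -6.05], TCP at [0.278, -0.56, 0.208] pointing down, gripper open.
Joint ranges: [-177.58, 177.58], [-47.91, 125.51], [2.72, 160], [-65.01, 245.01], [3.68, 167.84], [-153.87, 153.87]. Speed limits (degrees/s): [127.2, 127.2, 159.86, 180, 180, 180].

INTERFACE

Orientations are given as a 3x3 rotation matrix whose columns are the frame's x, y, z axes.
In Python, from rig import arm, imaging gives the robot as it stands.
- The arm moves only by the tool carry_out, never from a script. Its arguments are lists of equal length, an entry for each row: "claw": the opening, from 0 (shut) to 1 (fully open); "linear": the shift along the tool's x, y, z each as a share of 50 mm, from -1 to 1, a list of three; "rotation": the turn, a rotation vector about the tool's x, y, z each as a share of 45 degrees, from -1 to 1, a list of three. In form: {"claw": [claw, ...], "linear": [[x, y, z], ...], "rotation": [[wx, wy, wz], ...]}. A call has 1 to 8 rows; each row shifts and turns the commanded pose from where the row before left it, along the tool's axes as they then stand; what a row does not reach is not made up. A row lasts 1/8 s, in which the tool goes at most 62.5 mm and 10.7 degrees, less where a joint would pass 70% of its speed; a pose out of reach is approached as far as the arm can. A call with a number of a shift or a turn outside -1 to 1 is refused whole. A call with a gripper value outside its range is refused whole. The fingers move at their own pace and stop on an object; "grip_force" is the grip in N (left out, the last holds). Time passes only in rows, so rows that do not move let the fingers close. It gives the time, the measured TCP pose, the force, the opening and the grip force at its end, in the units of the state.
- arm.read_state(): the state, without advancing time (a new reading comes with each control period).
- imaging.snapshot(name): name is "scene" or "top"; returns a dict with "image" (480x640x3 uint8, red, green, blue), "fx", "fy", "cx", "cy" (pixels), "T" (4x4, takes a point from camera to world coordinates). Camera axes: x right, y down, z forward; pixel columns grow to the right and rows downward; lengths in m; the calibration is good to about 2 mm. A picture is of the moment at which its call begins. There is no depth.
- arm.close_job(): hands the job in; it is judged then, once.
Trained networks look in a picture, given as the dict that the camera call returned (one of the last four; its "shot" number tells which), for a name from the list of things; names that differ only in an ending like _2 or _b are one class to them, and where a whole thing is asked for, a point or a joint stands for the part that bears it (a point fixed in the world has none). Each returns a list of dicts, best first, with "score" (0 to 1); they miss things now and then, are a little off and sometimes report something else, mostly with a low value. They report only what shows in the picture. A call takes as long as a camera call. They do not tell look-alikes from the thing itself.
- imaging.recognise(query, picture): "uv" ([column, row] in pixels, amid what is visible of it).
The state is a dict: "time": time; "joints": joint angles; "qd": joint speeds; "joint_torque": joint torques, N m; "position": TCP position; "orientation": TCP orientation; "force": force on the tool from outside, world axes, zero at the start; "torque": the same for the moment, N m; "finger_gap": finger opening in m; "grasp_force": force on a finger pad.
Only numpy, scipy, OpenCV 4.12 (cv2) and the standard library are available. Lean on these libraries where they do the work, as an engineer would, in place of code of your own. Each camera call takes 0.05 s, during which the arm holds its last target. There are 200 camera calls.

## Working session

There is one attempt and no reset: what is moved stays moved. The work goes in short steps, Python scripts to look and compute and a tool call to move; the robot and the scene stay as the last step left them, time stands still between calls to the robot, and variables do not carry over. Pictures are saved under pics/ and viewed, at most 14 in all, crops included, and the job is handed in when it is done.

Besides the shell and the picture viewer there is one more tool, called after "Emit:" as name(argument=value, ...), one argument or row to a line, values as JSON. carry_out: Moves the arm, as the interface text tells. Shift numbers are shares of 50 mm and turn numbers shares of 45 degrees, none past 1 either way. Its arguments: {"type":"object","properties":{"claw":{"type":"array"},"linear":{"type":"array"},"rotation":{"type":"array"},"grip_force":{"type":"number"}},"required":["claw","linear","rotation"]}

```bash
mkdir -p pics; python3 - <<'E'
from rig import arm, imaging
import cv2,pickle
s=arm.read_state();print({k:s[k] for k in('time','position','orientation','finger_gap','force')})
for n in('scene','top'):
    p=imaging.snapshot(n);cv2.imwrite(f'pics/{n}0.png',p['image'][:,:,::-1]);pickle.dump(p,open(f'{n}0.pkl','wb'))
    print(n,p['T'],p['fx'],p['cx'],p['cy'])
    for q in['full_rest','empty_rest','gouge_red','gouge_blue','gouge_yellow','gouge_green','cradle_red','cradle_blue','cradle_yellow','cradle_green']:
        print(q,[(d['uv'],round(d['score'],2)) for d in imaging.recognise(q,p)])
E
```

```text
{'time': 0.0, 'position': array([ 0.27841782, -0.5592743 ,  0.20762285]), 'orientation': array([[ 8.95262655e-01,  4.45538612e-01, -3.50819080e-04],
       [ 4.45538725e-01, -8.95262061e-01,  1.04259948e-03],
       [ 1.50443311e-04, -1.08970386e-03, -9.99999395e-01]]), 'finger_gap': 0.08532652548538708, 'force': array([-0.56665399, -0.56846967,  0.18745397])}
scene [[-0.05179123  0.72708374 -0.68459251  1.36621966]
 [ 0.9985268   0.0265936  -0.04729698  0.06520399]
 [-0.01618308 -0.68603354 -0.72738991  1.14049707]
 [ 0.          0.          0.          1.        ]] 568.9680808533674 325.240035575173 236.35196595122514
full_rest [([433.2, 336.7], 0.85)]
empty_rest [([204.2, 305.4], 0.74)]
gouge_red [([489.1, 294.4], 0.97)]
gouge_blue [([431.8, 290.9], 0.98), ([444.2, 213.7], 0.82)]
gouge_yellow [([403.5, 296.3], 0.72)]
gouge_green [([462.3, 295.5], 0.6)]
cradle_red [([480.3, 298.4], 0.92)]
cradle_blue [([427.3, 300.3], 0.66)]
cradle_yellow [([399.0, 302.2], 0.65)]
cradle_green [([455.9, 300.1], 0.95)]
top [[ 0.02660545 -0.99555124  0.09038735  0.25903137]
 [-0.99957283 -0.02540042  0.0144563  -0.01847153]
 [-0.01209611 -0.09073336 -0.99580176  1.2941107 ]
 [ 0.          0.          0.          1.        ]] 495.04408165352424 313.4202837129286 240.48114498292816
full_rest [([206.5, 231.8], 0.81)]
empty_rest [([427.5, 184.3], 0.57)]
gouge_red [([161.0, 184.7], 0.78)]
gouge_blue [([186.2, 302.1], 0.89), ([212.5, 189.1], 0.77)]
gouge_yellow [([241.8, 181.6], 0.64), ([219.7, 195.4], 0.24)]
gouge_green [([184.6, 189.1], 0.65)]
cradle_red [([170.5, 202.2], 0.97)]
cradle_blue [([219.9, 190.2], 0.97)]
cradle_yellow [([245.8, 191.7], 0.7), ([238.3, 182.3], 0.47), ([157.9, 188.1], 0.46), ([228.8, 216.3], 0.38)]
cradle_green [([193.0, 198.9], 0.75)]
```

View pics/scene0.png

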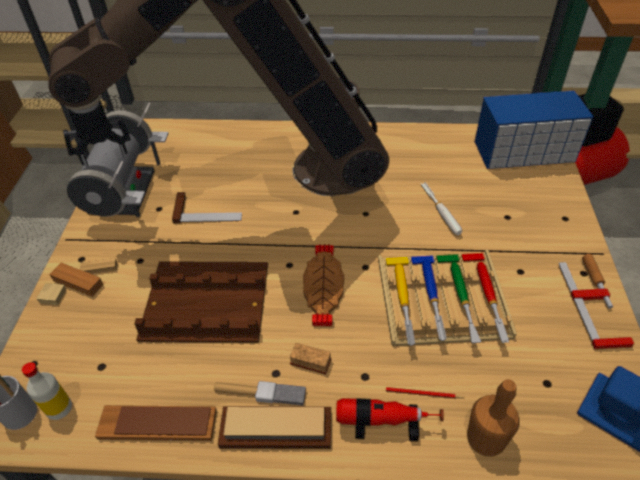

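View pics/top0.png

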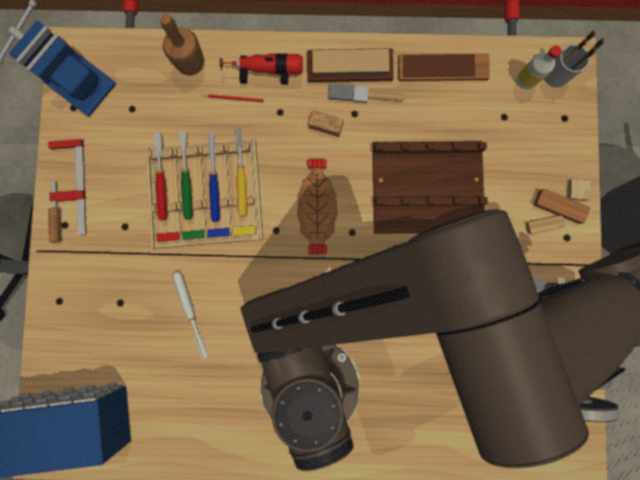

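```bash
python3 - <<'E'
import cv2
a=cv2.imread('pics/top0.png')
cv2.imwrite('pics/crop1.png',cv2.resize(a[90:270,130:330],(800,720)[:2],interpolation=cv2.INTER_CUBIC)[:600])
cv2.imwrite('pics/crop2.png',cv2.resize(a[110:260,330:530],(800,600),interpolation=cv2.INTER_CUBIC))
E
```

```text
(no output)
```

View pics/crop1.png

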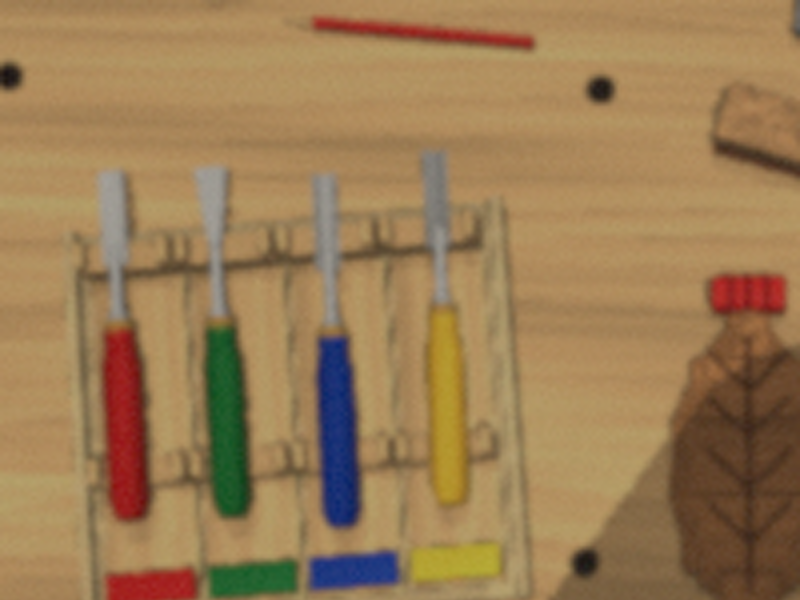

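View pics/crop2.png

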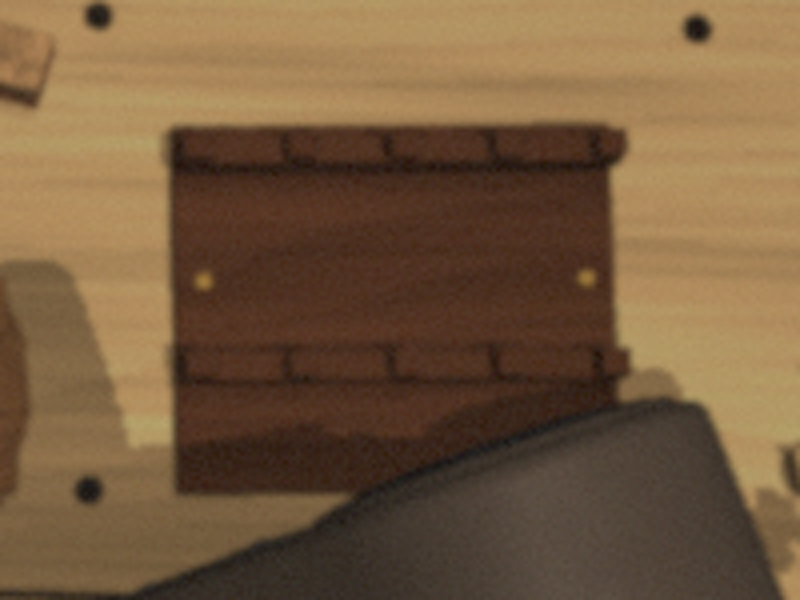

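The top view shows, from outer to inner, red (161,185), green (185,189), blue (212,189) and yellow (242,182), each in its matching cradle. The carving is at (317,205) and the empty dark rest at (428,185). Candidates for the blue gouge are the blue-handled one at (212,189) in the cradle and the white-handled look-alike at (190,310), which lies loose on the bench. The crop confirms the blue handle, so I'll take that one. Red distractors (pencil, clamp, drill) are outside the rest.

```bash
cat >h.py <<'E'
import numpy as np,cv2
def ray(p,uv,z):
    d=np.array([(uv[0]-p['cx'])/p['fx'],(uv[1]-p['cy'])/p['fy'],1.]);T=p['T'];d=T[:3,:3]@d;o=T[:3,3]
    return o+d*(z-o[2])/d[2]
def proj(p,X):
    T=p['T'];c=T[:3,:3].T@(np.array(X)-T[:3,3]);return np.array([p['fx']*c[0]/c[2]+p['cx'],p['fy']*c[1]/c[2]+p['cy']])
HUE={'red':(172,8),'green':(45,80),'blue':(108,128),'yellow':(20,32)}
def handles(p,win,z=.047,amin=150):
    hsv=cv2.cvtColor(p['image'],cv2.COLOR_RGB2HSV);x0,x1,y0,y1=win;out={}
    for c,(a,b) in HUE.items():
        h,s,v=cv2.split(hsv);m=((h>=a)&(h<=b) if a<b else (h>=a)|(h<=b))&(s>(160 if c!='green' else 110))&(v>50)
        w=np.zeros_like(m);w[y0:y1,x0:x1]=1
        n,l,st,ce=cv2.connectedComponentsWithStats((m&w).astype(np.uint8))
        for i in range(1,n):
            if st[i,4]<60:continue
            ys,xs=np.where(l==i);P=np.array([ray(p,(u,v),z)[:2] for u,v in zip(xs,ys)])
            m0=P.mean(0);e,V=np.linalg.eigh(np.cov((P-m0).T));d=V[:,1]*np.sign(V[0,1]);t=(P-m0)@d
            L=t.max()-t.min()
            if L<.09:continue
            out[c]=(m0,np.degrees(np.arctan2(d[1],d[0])),L,m0+d*t.max(),m0+d*t.min())
    return out
E
python3 - <<'E'
from h import *
import pickle
for n,w in(('top',(140,265,120,250)),('scene',(375,520,240,350))):
    p=pickle.load(open(n+'0.pkl','rb'))
    for c,r in handles(p,w).items():print(n,c,[np.round(a,4) for a in r])
p=pickle.load(open('top0.pkl','rb'))
f=lambda x,y,z:ray(p,(330+x/4,110+y/4),z).round(4)
print('screws',f(204,281,.013),f(586,278,.013))
print('front rail teeth',[f(x,135,.055) for x in(172,285,388,495,600,628)])
print('board left edge',f(173,300,.012),f(178,490,.012),'right',f(610,200,.012),f(614,330,.012))
g=lambda x,y,z:ray(p,(130+x/4,90+y/4),z).round(4)
print('blocks',[g(*q,.03) for q in((152,584),(253,578),(354,571),(455,562))])
E
```

```text
top red [array([0.4763, 0.3934]), np.float64(6.4535), np.float64(0.1224), array([0.5385, 0.4005]), array([0.4169, 0.3867])]
top green [array([0.4796, 0.3281]), np.float64(6.664), np.float64(0.1199), array([0.5404, 0.3352]), array([0.4213, 0.3213])]
top blue [array([0.474 , 0.2567]), np.float64(5.5514), np.float64(0.1167), array([0.5341, 0.2625]), array([0.418 , 0.2512])]
top yellow [array([0.4919, 0.1873]), np.float64(4.9848), np.float64(0.1226), array([0.5547, 0.1928]), array([0.4325, 0.1821])]
scene red [array([0.4497, 0.3878]), np.float64(11.4145), np.float64(0.1545), array([0.5312, 0.4043]), array([0.3798, 0.3737])]
scene green [array([0.4548, 0.3227]), np.float64(11.3793), np.float64(0.1472), array([0.5338, 0.3386]), array([0.3894, 0.3096])]
scene blue [array([0.4535, 0.2528]), np.float64(8.9154), np.float64(0.1299), array([0.5259, 0.2641]), array([0.3975, 0.244 ])]
scene yellow [array([0.4651, 0.185 ]), np.float64(5.3815), np.float64(0.1508), array([0.55 , 0.193]), array([0.3999, 0.1788])]
screws [ 0.5385 -0.1729  0.013 ] [ 0.5464 -0.4224  0.013 ]
front rail teeth [array([ 0.6235, -0.1461,  0.055 ]), array([ 0.6252, -0.2181,  0.055 ]), array([ 0.6267, -0.2837,  0.055 ]), array([ 0.6283, -0.3517,  0.055 ]), array([ 0.6298, -0.4183,  0.055 ]), array([ 0.6302, -0.4361,  0.055 ])]
board left edge [ 0.5255 -0.1529  0.012 ] [ 0.4003 -0.1581  0.012 ] right [ 0.5991 -0.4386  0.012 ] [ 0.5126 -0.4408  0.012 ]
blocks [array([0.3758, 0.3746, 0.03  ]), array([0.3813, 0.3096, 0.03  ]), array([0.3875, 0.2447, 0.03  ]), array([0.395 , 0.1798, 0.03  ])]
```

Emit:
carry_out(
  claw=[0.5,0.5,0.5,0.5,0.5,0.5,0.5,0.5],
  linear=[
    [0,0,0],
    [0,0,0],
    [0.8,-0.85,0],
    [0.8,-0.85,0],
    [0.8,-0.85,0],
    [0.8,-0.85,0],
    [0.8,-0.85,0],
    [0.8,-0.85,0],
  ],
  rotation=[
    [0,0,0.234],
    [0,0,0.234],
    [0,0,0],
    [0,0,0],
    [0,0,0],
    [0,0,0],
    [0,0,0],
    [0,0,0],
  ],
  grip_force=40,
)

```text
time: 2.1
position: [0.4945, -0.2816, 0.2084]
orientation: [[0.996, 0.094, 0.0], [0.094, -0.996, -0.0], [0.0, 0.0, -1.0]]
force: [0.1, -0.5, 0.3]
finger_gap: 0.0426
grasp_force: 0.0
```

Emit:
carry_out(
  claw=[0.5,0.5,0.5,0.5,0.5,0.5,0.5,0.5],
  linear=[
    [0,-1,0.1],
    [0,-1,0.1],
    [0,-1,0.1],
    [0,-1,0.1],
    [0,-1,0.1],
    [0,-1,0.1],
    [0,-1,0.1],
    [0,0,0],
  ],
  rotation=[
    [0,0,0],
    [0,0,0],
    [0,0,0],
    [0,0,0],
    [0,0,0],
    [0,0,0],
    [0,0,0],
    [0,0,0],
  ],
)

```text
time: 3.1
position: [0.4599, 0.0678, 0.1731]
orientation: [[0.995, 0.098, -0.0], [0.098, -0.995, 0.0], [-0.0, -0.0, -1.0]]
force: [-0.6, -1.2, 0.4]
finger_gap: 0.0426
grasp_force: 0.0
```

```bash
cat >>h.py <<'E'
def plan(s,xyz,yaw):
    R=s['orientation'];d=R.T@(np.array(xyz)-s['position'])/.05
    cy=np.degrees(np.arctan2(R[1,0],R[0,0]))
    return d.round(2),'rotz share',round((cy-yaw)/45,3)
E
python3 - <<'E'
from h import *
from rig import arm,imaging
p=imaging.snapshot('top');a=p['image'][:,:,::-1]
cv2.imwrite('pics/top1.png',cv2.resize(a[100:260,340:520],(800,600) and (720,600) if 0 else (675,600),interpolation=cv2.INTER_CUBIC))
for k in('full_rest','empty_rest'):print(imaging.recognise(k,p))
for c,r in handles(p,(140,265,120,250)).items():print(c,[np.round(x,4) for x in r])
# predicted empty rest outline
import pickle;pickle.dump(p,open('top1.pkl','wb'))
O=np.array([.5636,-.297]);th=np.radians(1.8);X=np.array([np.cos(th),np.sin(th)]);Y=np.array([-X[1],X[0]])
b=cv2.resize(a[100:260,340:520],(675,600),interpolation=cv2.INTER_CUBIC)
def mk(x,y,z,col):
    u=proj(p,[*(O+x*X+y*Y),z]);cv2.circle(b,tuple(int(v) for v in (u-[340,100])*3.75),3,col,-1)
for x,z in((-160,.012),(-89,.033),(-71,.033),(51,.041),(69,.041)):
  for y in(-145,-99,-33,33,99,145):mk(x/1e3,y/1e3,z,(0,255,0))
cv2.imwrite('pics/top1o.png',b)
print(plan(arm.read_state(),(.5218,.1899,.10),5.0))
E
```

```text
[{'uv': [152.7, 219.1], 'score': 0.72}]
[]
red [array([0.4766, 0.3934]), np.float64(6.6694), np.float64(0.1226), array([0.5387, 0.4007]), array([0.417 , 0.3864])]
green [array([0.4801, 0.3283]), np.float64(6.1807), np.float64(0.1199), array([0.5404, 0.3348]), array([0.4212, 0.3219])]
blue [array([0.4742, 0.2566]), np.float64(5.3401), np.float64(0.1167), array([0.5342, 0.2622]), array([0.418 , 0.2513])]
(array([ 1.45, -2.37,  1.47]), 'rotz share', np.float64(0.009))
```

View pics/top1o.png

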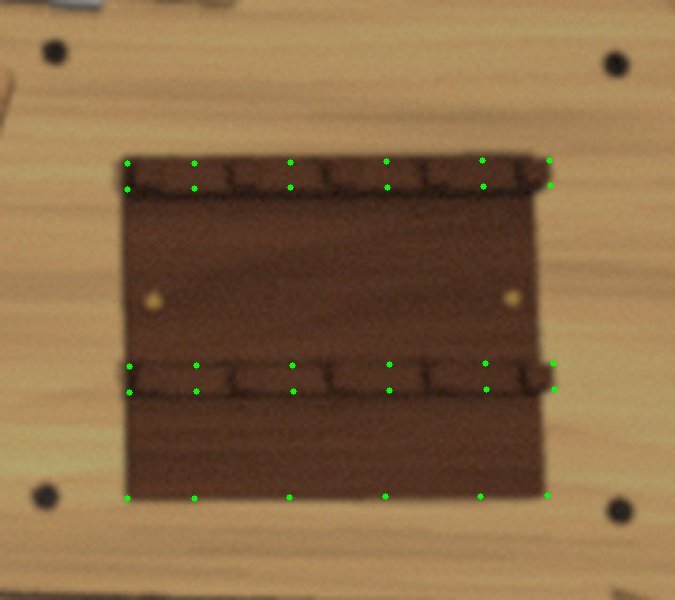

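Emit:
carry_out(
  claw=[0.5,0.5,0.5,0.5,0.5,0.5],
  linear=[
    [0.48,-0.79,0],
    [0.48,-0.79,0],
    [0.49,-0.79,0],
    [0,0,0.73],
    [0,0,0.73],
    [0,0,0],
  ],
  rotation=[
    [0,0,0.009],
    [0,0,0],
    [0,0,0],
    [0,0,0],
    [0,0,0],
    [0,0,0],
  ],
)

```text
time: 4.0
position: [0.5216, 0.1884, 0.0984]
orientation: [[0.996, 0.085, -0.004], [0.085, -0.996, -0.001], [-0.004, 0.001, -1.0]]
force: [0.4, 0.3, 0.1]
finger_gap: 0.0427
grasp_force: 0.0
```

```bash
python3 - <<'E'
from h import *
from rig import arm
print(plan(arm.read_state(),(.5218,.1899,.025),5.0))
E
```

```text
(array([ 0.01, -0.03,  1.47]), 'rotz share', np.float64(-0.002))
```

Emit:
carry_out(
  claw=[0.5,0.5,0.5,0.5,0,0,0,0],
  linear=[
    [0,-0.03,0.5],
    [0,0,0.5],
    [0,0,0.46],
    [0,0,0],
    [0,0,0],
    [0,0,0],
    [0,0,0],
    [0,0,0],
  ],
  rotation=[
    [0,0,0],
    [0,0,0],
    [0,0,0],
    [0,0,0],
    [0,0,0],
    [0,0,0],
    [0,0,0],
    [0,0,0],
  ],
)

```text
time: 5.0
position: [0.5229, 0.1913, 0.0287]
orientation: [[0.996, 0.087, 0.003], [0.087, -0.996, 0.0], [0.003, -0.0, -1.0]]
force: [-0.0, -2.7, 7.4]
finger_gap: 0.0115
grasp_force: 39.1
```

```bash
python3 - <<'E'
from h import *
from rig import arm,imaging
s=arm.read_state();print(s['position'],s['finger_gap'],s['force'],s['grasp_force'])
p=imaging.snapshot('scene');a=p['image'][:,:,::-1]
print(proj(p,s['position']))
cv2.imwrite('pics/s1.png',cv2.resize(a[200:360,350:560],(788,600),interpolation=cv2.INTER_CUBIC))
E
```

```text
[0.52289182 0.19126388 0.02872278] 0.01154772723193358 [-6.67865045e-03 -2.72551581e+00  7.43616648e+00] 39.14698594249785
[402.55949425 299.3876336 ]
```

View pics/s1.png

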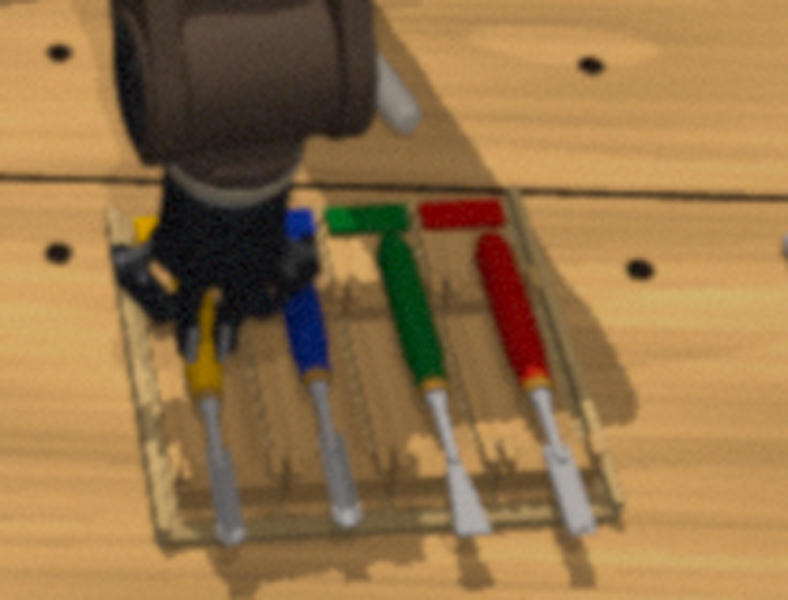

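```bash
python3 - <<'E'
from h import *
from rig import arm,imaging
s=arm.read_state();print(s['position'],s['finger_gap'],s['force'],s['torque'],s['grasp_force'])
p=imaging.snapshot('scene');a=p['image'][:,:,::-1]
b=cv2.resize(a[255:350,370:450],(505,600),interpolation=cv2.INTER_CUBIC)
b=np.clip(b.astype(float)*1.6,0,255).astype(np.uint8);cv2.imwrite('pics/s2.png',b)
E
```

```text
[0.52288146 0.19125116 0.02872889] 0.011402413713233618 [-1.09994283 -2.57205895  7.7340242 ] [-0.51998051  0.01483935 -0.00772751] 39.1485655400902
```

View pics/s2.png

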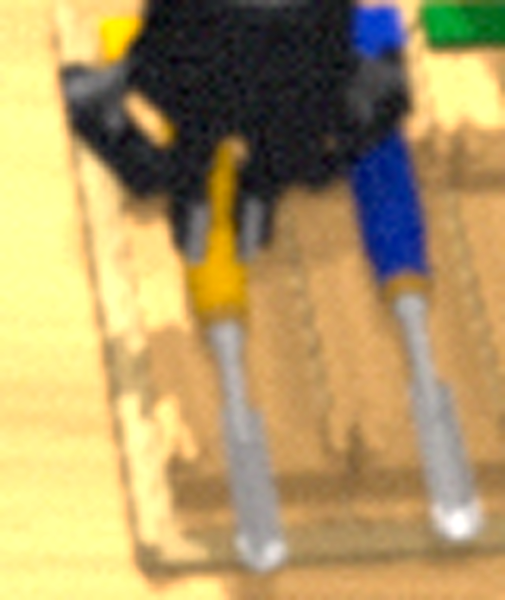

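Emit:
carry_out(
  claw=[0.5,0.5,0.5,0.5],
  linear=[
    [0,0,0],
    [0,0,0],
    [0,0,0],
    [0,0,0],
  ],
  rotation=[
    [0,0,0],
    [0,0,0],
    [0,0,0],
    [0,0,0],
  ],
)

```text
time: 5.6
position: [0.522, 0.1914, 0.0271]
orientation: [[0.996, 0.087, -0.0], [0.087, -0.996, -0.0], [-0.0, 0.0, -1.0]]
force: [-0.7, 0.1, -0.3]
finger_gap: 0.0428
grasp_force: 0.0
```

```bash
python3 - <<'E'
from h import *
from rig import arm,imaging
s=arm.read_state();print(s['position'],s['finger_gap'],s['force'],s['torque'],s['grasp_force'],s['orientation'])
p=imaging.snapshot('scene');a=p['image'][:,:,::-1]
b=cv2.resize(a[255:350,370:450],(505,600),interpolation=cv2.INTER_CUBIC)
b=np.clip(b.astype(float)*1.6,0,255).astype(np.uint8)
P=s['position']
for d,c in(((0,0,0),(255,0,0)),((.011,.021,.019),(0,255,0)),((.011,-.021,.019),(0,255,0))):
    u=proj(p,P+np.array(d));cv2.circle(b,tuple(int(v) for v in (u-[370,255])*6.31),4,c,-1)
cv2.imwrite('pics/s3.png',b)
E
```

```text
[0.52195444 0.19137964 0.02712198] 0.04281558415696476 [-0.69900814  0.10539347 -0.26217296] [ 0.03436453 -0.00374909 -0.00118198] 0.0 [[ 9.96195613e-01  8.71451941e-02 -1.26487195e-04]
 [ 8.71451803e-02 -9.96195616e-01 -1.10334352e-04]
 [-1.35621098e-04  9.88918483e-05 -9.99999986e-01]]
```

View pics/s3.png

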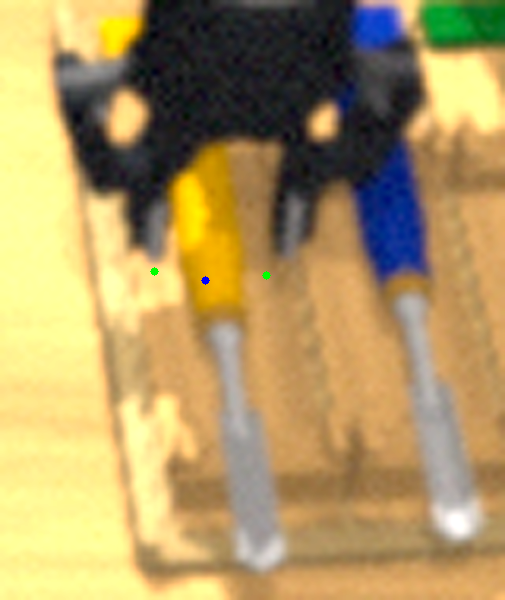

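The fingers closed only on the top of the handle: the tips end at about crop row 258, higher than the reading implies, and sit about 3 mm too far left. I'll go lower in small steps and watch the force.

Emit:
carry_out(
  claw=[0.5,0.5,0.5,0.5],
  linear=[
    [0,0.05,0],
    [0,0,0.08],
    [0,0,0.04],
    [0,0,0],
  ],
  rotation=[
    [0,0,0],
    [0,0,0],
    [0,0,0],
    [0,0,0],
  ],
)

```text
time: 6.15
position: [0.5221, 0.1888, 0.0209]
orientation: [[0.996, 0.087, -0.0], [0.087, -0.996, -0.0], [-0.001, 0.0, -1.0]]
force: [-0.3, 0.1, 0.6]
finger_gap: 0.043
grasp_force: 0.0
```

Emit:
carry_out(
  claw=[0.5,0.5,0.5,0.5],
  linear=[
    [0,0,0.03],
    [0,0,0.03],
    [0,0,0.02],
    [0,0,0],
  ],
  rotation=[
    [0,0,0],
    [0,0,0],
    [0,0,0],
    [0,0,0],
  ],
)

```text
time: 6.65
position: [0.5222, 0.1888, 0.0171]
orientation: [[0.996, 0.087, -0.0], [0.087, -0.996, -0.0], [-0.0, 0.0, -1.0]]
force: [0.2, -0.1, -0.4]
finger_gap: 0.0426
grasp_force: 0.0
```

Emit:
carry_out(
  claw=[0.5,0.5,0.5,0.5],
  linear=[
    [0,0,0.04],
    [0,0,0.04],
    [0,0,0.02],
    [0,0,0],
  ],
  rotation=[
    [0,0,0],
    [0,0,0],
    [0,0,0],
    [0,0,0],
  ],
)

```text
time: 7.15
position: [0.5221, 0.1888, 0.0121]
orientation: [[0.996, 0.087, -0.0], [0.087, -0.996, -0.0], [-0.0, 0.0, -1.0]]
force: [0.4, 0.0, 0.3]
finger_gap: 0.0425
grasp_force: 0.0
```

Emit:
carry_out(
  claw=[0.3,0.25,0.2,0.1,0,0],
  linear=[
    [0,0,0],
    [0,0,0],
    [0,0,0],
    [0,0,0],
    [0,0,0],
    [0,0,0],
  ],
  rotation=[
    [0,0,0],
    [0,0,0],
    [0,0,0],
    [0,0,0],
    [0,0,0],
    [0,0,0],
  ],
  grip_force=25,
)

```text
time: 7.9
position: [0.5223, 0.1889, 0.0123]
orientation: [[0.996, 0.087, 0.0], [0.087, -0.996, -0.0], [0.0, 0.0, -1.0]]
force: [-1.5, -0.3, 3.4]
finger_gap: 0.0231
grasp_force: 25.0
```

Emit:
carry_out(
  claw=[0.5,0.5,0.5,0.5,0.5,0.5],
  linear=[
    [0,0,0],
    [0,0,0],
    [0,0,0.04],
    [0,0,0.04],
    [0,0,0.04],
    [0,0,0],
  ],
  rotation=[
    [0,0,0],
    [0,0,0],
    [0,0,0],
    [0,0,0],
    [0,0,0],
    [0,0,0],
  ],
)

```text
time: 8.65
position: [0.5221, 0.1888, 0.0059]
orientation: [[0.996, 0.087, -0.0], [0.087, -0.996, -0.0], [-0.0, 0.0, -1.0]]
force: [-0.5, 0.1, 0.3]
finger_gap: 0.0426
grasp_force: 0.0
```

Emit:
carry_out(
  claw=[0.3,0.25,0.2,0.1,0,0,0],
  linear=[
    [0,0,0],
    [0,0,0],
    [0,0,0],
    [0,0,0],
    [0,0,0],
    [0,0,0],
    [0,0,0],
  ],
  rotation=[
    [0,0,0],
    [0,0,0],
    [0,0,0],
    [0,0,0],
    [0,0,0],
    [0,0,0],
    [0,0,0],
  ],
  grip_force=40,
)

```text
time: 9.52
position: [0.5223, 0.1889, 0.0063]
orientation: [[0.996, 0.087, 0.0], [0.087, -0.996, -0.0], [0.0, 0.0, -1.0]]
force: [-1.5, 0.5, 6.1]
finger_gap: 0.0228
grasp_force: 39.8
```

Emit:
carry_out(
  claw=[0,0,0,0,0,0],
  linear=[
    [0,0,-0.2],
    [0,0,-0.4],
    [0,0,-0.6],
    [0,0,-0.6],
    [0,0,-0.4],
    [0,0,0],
  ],
  rotation=[
    [0,0,0],
    [0,0,0],
    [0,0,0],
    [0,0,0],
    [0,0,0],
    [0,0,0],
  ],
)

```text
time: 10.28
position: [0.5228, 0.189, 0.1176]
orientation: [[0.996, 0.087, 0.003], [0.087, -0.996, 0.001], [0.003, -0.0, -1.0]]
force: [0.1, -0.2, -0.7]
finger_gap: 0.0233
grasp_force: 39.4
```

```bash
python3 - <<'E'
from h import *
from rig import arm,imaging
s=arm.read_state();P=s['position'];print(P,s['finger_gap'],s['force'],s['joints'])
b=[]
for n,(x0,y0) in(('scene',(340,190)),('top',(190,80))):
    p=imaging.snapshot(n);a=p['image'][:,:,::-1]
    c=cv2.resize(a[y0:y0+150,x0:x0+100],(400,600),interpolation=cv2.INTER_CUBIC)
    c=np.clip(c.astype(float)*1.6,0,255).astype(np.uint8)
    for d,k in(((0,0,0),(255,0,0)),((0,0,.073),(0,255,0)),((0,0,.018),(255,0,255))):
        u=proj(p,P+np.array(d));cv2.circle(c,tuple(int(v) for v in (u-[x0,y0])*4),4,k,-1)
    b.append(c)
cv2.imwrite('pics/s4.png',np.hstack(b))
E
```

```text
[0.52277653 0.18896478 0.11758156] 0.02333813128387339 [ 0.11390151 -0.22991095 -0.73252712] [ 1.30678899e+01  2.88704099e+01  1.04738801e+02 -8.97459231e-03
  4.62306452e+01  9.80816247e+01]
```

View pics/s4.png

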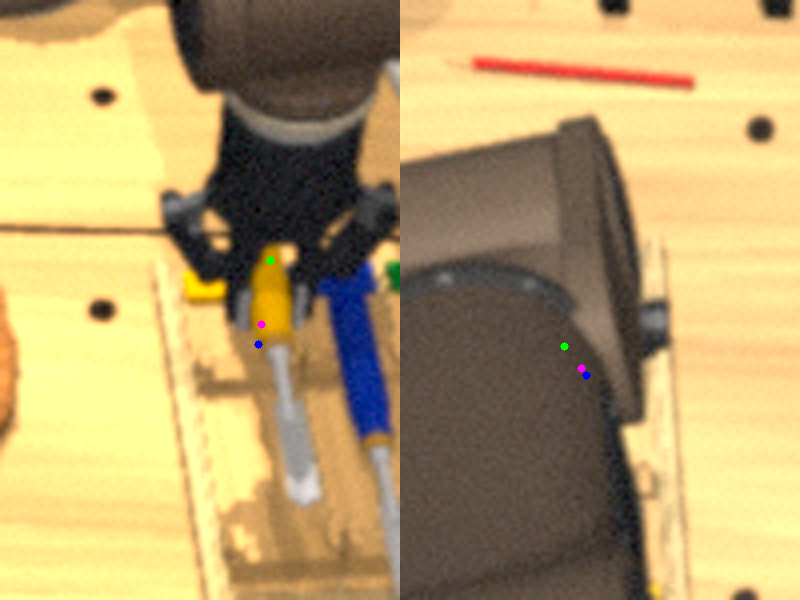

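Emit:
carry_out(
  claw=[0,0,0,0,0,0,0,0],
  linear=[
    [0,0,0],
    [-0.02,0.5,0],
    [-0.02,0.95,0],
    [-0.02,0.95,0],
    [-0.02,0.95,0],
    [-0.02,0.95,0],
    [-0.02,0.95,0],
    [-0.02,0.95,0],
  ],
  rotation=[
    [0,0,0.071],
    [0,0,0],
    [0,0,0],
    [0,0,0],
    [0,0,0],
    [0,0,0],
    [0,0,0],
    [0,0,0],
  ],
)

```text
time: 11.38
position: [0.5243, -0.1226, 0.115]
orientation: [[1.0, 0.031, -0.002], [0.031, -1.0, 0.001], [-0.002, -0.001, -1.0]]
force: [-0.2, -0.9, -1.7]
finger_gap: 0.0232
grasp_force: 39.4
```

Emit:
carry_out(
  claw=[0,0,0,0],
  linear=[
    [0,0.95,0],
    [0,0.65,0],
    [0,0,0],
    [0,0,0],
  ],
  rotation=[
    [0,0,0],
    [0,0,0],
    [0,0,0],
    [0,0,0],
  ],
)

```text
time: 11.88
position: [0.527, -0.2005, 0.1153]
orientation: [[1.0, 0.031, -0.002], [0.031, -1.0, 0.001], [-0.002, -0.001, -1.0]]
force: [-0.0, 0.9, -1.1]
finger_gap: 0.0231
grasp_force: 39.5
```

```bash
python3 - <<'E'
from h import *
from rig import arm,imaging
s=arm.read_state();P=s['position'];print(P,plan(s,(.528,-.201,.03),1.8))
p=imaging.snapshot('scene');a=p['image'][:,:,::-1]
x0,y0=120,200
c=cv2.resize(a[y0:y0+150,x0:x0+200],(800,600),interpolation=cv2.INTER_CUBIC)
c=np.clip(c.astype(float)*1.6,0,255).astype(np.uint8)
O=np.array([.5636,-.298]);th=np.radians(1.8);X=np.array([np.cos(th),np.sin(th)]);Y=np.array([-X[1],X[0]])
for x,z in((-160,.012),(-89,.033),(-71,.033),(51,.041),(69,.041)):
  for y in(-145,-99,-33,33,99,145):
    u=proj(p,[*(O+x/1e3*X+y/1e3*Y),z]);cv2.circle(c,tuple(int(v) for v in (u-[x0,y0])*4),3,(0,255,0),-1)
cv2.imwrite('pics/s5.png',c)
E
```

```text
[ 0.52695041 -0.20052865  0.11529111] (array([0.02, 0.01, 1.71]), 'rotz share', np.float64(-0.0))
```

View pics/s5.png

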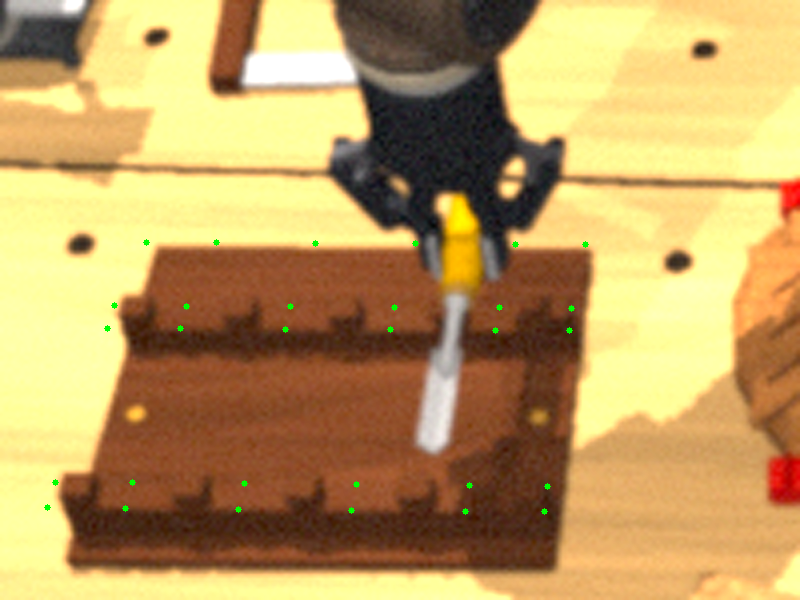

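Emit:
carry_out(
  claw=[0,0,0,0,0,0],
  linear=[
    [0.02,-0.03,0.4],
    [0,0,0.5],
    [0,0,0.5],
    [0,0,0.3],
    [0,0,0.16],
    [0,0,0],
  ],
  rotation=[
    [0,0,0],
    [0,0,0],
    [0,0,0],
    [0,0,0],
    [0,0,0],
    [0,0,0],
  ],
)

```text
time: 12.68
position: [0.5285, -0.1994, 0.0231]
orientation: [[0.999, 0.032, -0.0], [0.032, -0.999, 0.0], [-0.0, -0.0, -1.0]]
force: [0.3, -0.4, -1.1]
finger_gap: 0.0231
grasp_force: 39.5
```

Emit:
carry_out(
  claw=[0,0,0,0,0],
  linear=[
    [0,0,0.06],
    [0,0,0.06],
    [0,0,0.06],
    [0,0,0],
    [0,0,0],
  ],
  rotation=[
    [0,0,0],
    [0,0,0],
    [0,0,0],
    [0,0,0],
    [0,0,0],
  ],
)

```text
time: 13.3
position: [0.5285, -0.1997, 0.0143]
orientation: [[1.0, 0.031, 0.0], [0.031, -1.0, -0.0], [0.0, 0.0, -1.0]]
force: [0.4, -0.2, -1.0]
finger_gap: 0.0233
grasp_force: 39.5
```

Emit:
carry_out(
  claw=[0,0,0,0,0],
  linear=[
    [0,0,0.04],
    [0,0,0.04],
    [0,0,0.03],
    [0,0,0],
    [0,0,0],
  ],
  rotation=[
    [0,0,0],
    [0,0,0],
    [0,0,0],
    [0,0,0],
    [0,0,0],
  ],
)

```text
time: 13.92
position: [0.5284, -0.1996, 0.0087]
orientation: [[1.0, 0.031, 0.0], [0.031, -1.0, -0.0], [0.0, 0.0, -1.0]]
force: [0.7, 0.3, -1.6]
finger_gap: 0.0229
grasp_force: 39.5
```

Emit:
carry_out(
  claw=[0,0,0],
  linear=[
    [0,0,0.03],
    [0,0,0],
    [0,0,0],
  ],
  rotation=[
    [0,0,0],
    [0,0,0],
    [0,0,0],
  ],
)

```text
time: 14.3
position: [0.5284, -0.1996, 0.0072]
orientation: [[1.0, 0.031, 0.0], [0.031, -1.0, -0.0], [0.0, 0.0, -1.0]]
force: [0.8, -0.4, -0.7]
finger_gap: 0.0229
grasp_force: 39.5
```

Emit:
carry_out(
  claw=[0,0,0],
  linear=[
    [0,0,0.025],
    [0,0,0],
    [0,0,0],
  ],
  rotation=[
    [0,0,0],
    [0,0,0],
    [0,0,0],
  ],
)

```text
time: 14.68
position: [0.5285, -0.1997, 0.0063]
orientation: [[1.0, 0.031, 0.0], [0.031, -1.0, -0.0], [0.0, 0.0, -1.0]]
force: [-0.5, -0.6, 5.1]
finger_gap: 0.0234
grasp_force: 40.1
```

Emit:
carry_out(
  claw=[0,0,0],
  linear=[
    [0,0,0.025],
    [0,0,0],
    [0,0,0],
  ],
  rotation=[
    [0,0,0],
    [0,0,0],
    [0,0,0],
  ],
)

```text
time: 15.05
position: [0.5286, -0.1997, 0.0062]
orientation: [[1.0, 0.031, 0.001], [0.031, -1.0, -0.001], [0.001, 0.001, -1.0]]
force: [-6.2, 1.6, 21.0]
finger_gap: 0.0233
grasp_force: 41.8
```

Emit:
carry_out(
  claw=[0,0.29,0.33,0.4,0.5,0.5,0.5],
  linear=[
    [0,0,-0.025],
    [0,0,0],
    [0,0,0],
    [0,0,0],
    [0,0,0],
    [0,0,0],
    [0,0,-0.2],
  ],
  rotation=[
    [0,0,0],
    [0,0,0],
    [0,0,0],
    [0,0,0],
    [0,0,0],
    [0,0,0],
    [0,0,0],
  ],
)

```text
time: 15.92
position: [0.5281, -0.1995, 0.0158]
orientation: [[1.0, 0.031, -0.001], [0.031, -1.0, 0.001], [-0.001, -0.001, -1.0]]
force: [0.4, 0.1, -0.2]
finger_gap: 0.0428
grasp_force: 0.0
```

Emit:
carry_out(
  claw=[0.5,0.5,0.5,0.5,0.5,0.5,0.5,0.5],
  linear=[
    [0,0,-0.6],
    [0,0,-0.9],
    [0,0,-0.5],
    [0,-0.9,0],
    [0,-0.95,0],
    [0,-0.95,0],
    [0,-0.95,0],
    [0,0,0],
  ],
  rotation=[
    [0,0,0],
    [0,0,0],
    [0,0,0],
    [0,0,0],
    [0,0,0],
    [0,0,0],
    [0,0,0],
    [0,0,0],
  ],
)

```text
time: 16.92
position: [0.5222, -0.0097, 0.1167]
orientation: [[0.999, 0.035, 0.0], [0.035, -0.999, 0.0], [0.0, 0.0, -1.0]]
force: [1.1, -0.7, 0.2]
finger_gap: 0.0424
grasp_force: 0.0
```

```bash
python3 - <<'E'
from h import *
from rig import arm,imaging
import pickle
p0=pickle.load(open('top1.pkl','rb'))
p=imaging.snapshot('top');a=p['image'][:,:,::-1]
H=handles(p,(340,520,100,260));H.update({k:v for k,v in handles(p,(140,265,120,250)).items()})
O=np.array([.5636,-.298]);th=np.radians(1.8);X=np.array([np.cos(th),np.sin(th)]);Y=np.array([-X[1],X[0]])
for c,r in H.items():
    d=r[3]-O;print(c,[np.round(v,4) for v in r],'local',(d@X).round(4),((r[0]-O)@Y).round(4))
s=arm.read_state();print(s['position'])
x0,y0=340,100
c=cv2.resize(a[100:260,340:520],(675,600),interpolation=cv2.INTER_CUBIC);cv2.imwrite('pics/t2.png',c)
B=H['blue'];t=np.radians(5.6);u=np.array([np.cos(t),np.sin(t)])
E
```

```text
yellow [array([ 0.4978, -0.2001]), np.float64(1.8103), np.float64(0.1239), array([ 0.561 , -0.1981]), array([ 0.4371, -0.202 ])] local 0.0005 0.0999
[ 0.52256058 -0.01114046  0.11663266]Traceback (most recent call last):
  File "<stdin>", line 13, in <module>
KeyError: 'blue'
```

View pics/t2.png

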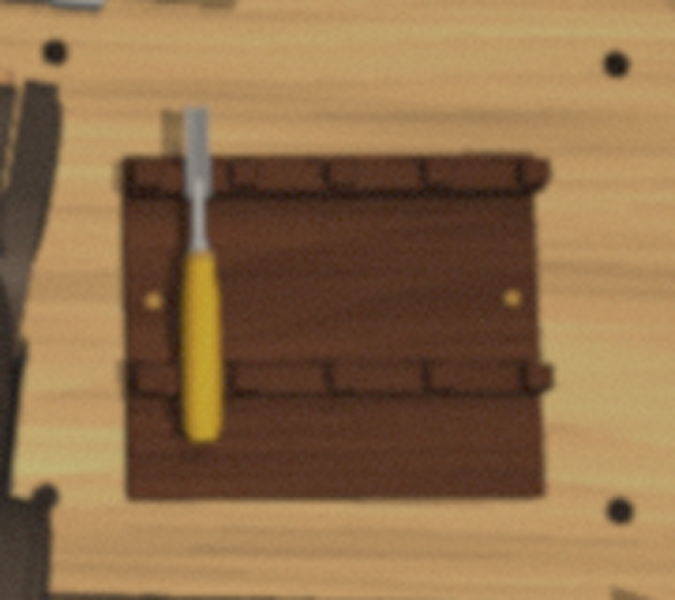

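```bash
cat >pl.py <<'E'
import sys
from h import *
from rig import arm
x,y,z,yaw=map(float,sys.argv[1:]);s=arm.read_state();print(s['position'].round(4),plan(s,(x,y,z),yaw))
s=dict(s);t=np.radians(yaw);c,n=np.cos(t),np.sin(t);s['orientation']=np.array([[c,n,0],[n,-c,0],[0,0,-1.]])
print('after turn',plan(s,(x,y,z),yaw)[0])
E
python3 pl.py .505 .2587 .0065 5.4
```

```text
[ 0.5226 -0.0111  0.1166] (array([-0.17, -5.41,  2.2 ]), 'rotz share', np.float64(-0.077))
after turn [ 0.16 -5.41  2.2 ]
```

Emit:
carry_out(
  claw=[0.5,0.5,0.5,0.5,0.5,0.5,0.5,0.5],
  linear=[
    [0,0,0],
    [0.03,-0.9,0],
    [0.03,-0.9,0],
    [0.03,-0.9,0],
    [0.03,-0.9,0],
    [0.03,-0.9,0],
    [0.02,-0.91,0],
    [0,0,0],
  ],
  rotation=[
    [0,0,-0.077],
    [0,0,0],
    [0,0,0],
    [0,0,0],
    [0,0,0],
    [0,0,0],
    [0,0,0],
    [0,0,0],
  ],
)

```text
time: 17.98
position: [0.5064, 0.2593, 0.1161]
orientation: [[0.996, 0.094, 0.001], [0.094, -0.996, 0.0], [0.001, -0.0, -1.0]]
force: [-0.1, -0.4, -1.2]
finger_gap: 0.0425
grasp_force: 0.0
```

Emit:
carry_out(
  claw=[0.5,0.5,0.5],
  linear=[
    [0,0,0.3],
    [0,0,0.3],
    [0,0,0],
  ],
  rotation=[
    [0,0,0],
    [0,0,0],
    [0,0,0],
  ],
)

```text
time: 18.35
position: [0.5057, 0.2566, 0.0843]
orientation: [[0.996, 0.09, -0.003], [0.09, -0.996, -0.001], [-0.003, 0.001, -1.0]]
force: [-0.4, -0.6, -0.0]
finger_gap: 0.0429
grasp_force: 0.0
```

```bash
python3 pl.py .505 .2587 .0065 5.4
```

```text
[0.5057 0.2566 0.0843] (array([-0.01, -0.04,  1.56]), 'rotz share', np.float64(-0.005))
after turn [-0.01 -0.04  1.56]
```

Emit:
carry_out(
  claw=[0.5,0.5,0.5,0.5,0.5,0.5],
  linear=[
    [0,-0.03,0.4],
    [0,0,0.4],
    [0,0,0.4],
    [0,0,0.3],
    [0,0,0],
    [0,0,0],
  ],
  rotation=[
    [0,0,-0.004],
    [0,0,0],
    [0,0,0],
    [0,0,0],
    [0,0,0],
    [0,0,0],
  ],
)

```text
time: 19.1
position: [0.5064, 0.2594, 0.0114]
orientation: [[0.996, 0.095, 0.001], [0.095, -0.996, 0.0], [0.001, -0.0, -1.0]]
force: [0.1, 0.8, -0.1]
finger_gap: 0.0426
grasp_force: 0.0
```

```bash
python3 pl.py .505 .2587 .0065 5.4
```

```text
[0.5064 0.2594 0.0114] (array([-0.03,  0.01,  0.1 ]), 'rotz share', np.float64(0.001))
after turn [-0.03  0.01  0.1 ]
```

Emit:
carry_out(
  claw=[0.5,0.5,0.3,0.25,0.2,0.1,0,0],
  linear=[
    [0,0.01,0.1],
    [0,0,0],
    [0,0,0],
    [0,0,0],
    [0,0,0],
    [0,0,0],
    [0,0,0],
    [0,0,0],
  ],
  rotation=[
    [0,0,0],
    [0,0,0],
    [0,0,0],
    [0,0,0],
    [0,0,0],
    [0,0,0],
    [0,0,0],
    [0,0,0],
  ],
)

```text
time: 20.1
position: [0.5062, 0.2589, 0.0062]
orientation: [[0.995, 0.095, 0.0], [0.095, -0.995, -0.0], [0.0, 0.0, -1.0]]
force: [-1.0, -0.4, 6.0]
finger_gap: 0.023
grasp_force: 39.5
```

Emit:
carry_out(
  claw=[0,0,0,0,0,0,0],
  linear=[
    [0,0,0],
    [0,0,-0.2],
    [0,0,-0.4],
    [0,0,-0.6],
    [0,0,-0.6],
    [0,0,-0.4],
    [0,0,0],
  ],
  rotation=[
    [0,0,0],
    [0,0,0],
    [0,0,0],
    [0,0,0],
    [0,0,0],
    [0,0,0],
    [0,0,0],
  ],
)

```text
time: 20.98
position: [0.5066, 0.2592, 0.1174]
orientation: [[0.995, 0.095, 0.003], [0.095, -0.995, 0.001], [0.003, -0.001, -1.0]]
force: [-0.1, -0.5, -1.5]
finger_gap: 0.0232
grasp_force: 39.5
```

```bash
python3 pl.py .530 -.266 .0065 1.8
```

```text
[0.5066 0.2592 0.1174] (array([-0.54, 10.5 ,  2.21]), 'rotz share', np.float64(0.081))
after turn [ 0.14 10.51  2.22]
```

Emit:
carry_out(
  claw=[0,0,0,0,0,0,0,0],
  linear=[
    [0,0,0],
    [0.02,0.5,0],
    [0.02,0.95,0],
    [0.02,0.95,0],
    [0.02,0.95,0],
    [0.02,0.95,0],
    [0.02,0.95,0],
    [0.02,0.95,0],
  ],
  rotation=[
    [0,0,0.081],
    [0,0,0],
    [0,0,0],
    [0,0,0],
    [0,0,0],
    [0,0,0],
    [0,0,0],
    [0,0,0],
  ],
)

```text
time: 21.98
position: [0.5223, -0.0522, 0.115]
orientation: [[1.0, 0.031, -0.001], [0.031, -1.0, 0.0], [-0.001, -0.0, -1.0]]
force: [0.7, 0.0, -1.4]
finger_gap: 0.0234
grasp_force: 39.5
```

Emit:
carry_out(
  claw=[0,0,0,0,0,0,0],
  linear=[
    [0,0.95,0],
    [0,0.95,0],
    [0,0.95,0],
    [0,0.95,0],
    [0,0.5,0],
    [0,0,0],
    [0,0,0],
  ],
  rotation=[
    [0,0,0],
    [0,0,0],
    [0,0,0],
    [0,0,0],
    [0,0,0],
    [0,0,0],
    [0,0,0],
  ],
)

```text
time: 22.85
position: [0.5293, -0.2644, 0.1155]
orientation: [[0.999, 0.032, -0.001], [0.032, -0.999, 0.001], [-0.001, -0.001, -1.0]]
force: [0.5, 0.2, -2.0]
finger_gap: 0.0229
grasp_force: 39.5
```

```bash
python3 pl.py .530 -.266 .0065 1.8
```

```text
[ 0.5293 -0.2644  0.1155] (array([0.01, 0.03, 2.18]), 'rotz share', np.float64(0.001))
after turn [0.01 0.03 2.18]
```

Descending to about z 0.0145, then fine.

Emit:
carry_out(
  claw=[0,0,0,0,0,0,0],
  linear=[
    [0.01,0.03,0.4],
    [0,0,0.5],
    [0,0,0.5],
    [0,0,0.4],
    [0,0,0.2],
    [0,0,0],
    [0,0,0],
  ],
  rotation=[
    [0,0,0],
    [0,0,0],
    [0,0,0],
    [0,0,0],
    [0,0,0],
    [0,0,0],
    [0,0,0],
  ],
)

```text
time: 23.72
position: [0.5305, -0.267, 0.0167]
orientation: [[0.999, 0.032, 0.001], [0.032, -0.999, -0.001], [0.001, 0.001, -1.0]]
force: [-0.3, 0.4, -0.1]
finger_gap: 0.023
grasp_force: 39.5
```

Emit:
carry_out(
  claw=[0,0,0,0,0,0],
  linear=[
    [0,0,0.04],
    [0,0,0.04],
    [0,0,0.03],
    [0,0,0.03],
    [0,0,0],
    [0,0,0],
  ],
  rotation=[
    [0,0,0],
    [0,0,0],
    [0,0,0],
    [0,0,0],
    [0,0,0],
    [0,0,0],
  ],
)

```text
time: 24.48
position: [0.5301, -0.2671, 0.009]
orientation: [[1.0, 0.031, 0.0], [0.031, -1.0, -0.0], [0.0, 0.0, -1.0]]
force: [-0.1, -0.1, -0.8]
finger_gap: 0.0227
grasp_force: 39.5
```

Emit:
carry_out(
  claw=[0,0,0,0],
  linear=[
    [0,0,0.03],
    [0,0,0.02],
    [0,0,0],
    [0,0,0],
  ],
  rotation=[
    [0,0,0],
    [0,0,0],
    [0,0,0],
    [0,0,0],
  ],
)

```text
time: 24.98
position: [0.5301, -0.2671, 0.0065]
orientation: [[1.0, 0.031, -0.0], [0.031, -1.0, -0.0], [-0.0, 0.0, -1.0]]
force: [0.5, -0.5, -1.3]
finger_gap: 0.0229
grasp_force: 39.6
```

Emit:
carry_out(
  claw=[0,0,0],
  linear=[
    [0,0,0.015],
    [0,0,0],
    [0,0,0],
  ],
  rotation=[
    [0,0,0],
    [0,0,0],
    [0,0,0],
  ],
)

```text
time: 25.35
position: [0.5302, -0.2671, 0.0062]
orientation: [[1.0, 0.031, 0.0], [0.031, -1.0, -0.0], [0.0, 0.0, -1.0]]
force: [-1.9, 0.3, 5.3]
finger_gap: 0.023
grasp_force: 40.2
```

Contact is light, so I'll release, lift and return toward the green.

Emit:
carry_out(
  claw=[0.29,0.33,0.4,0.5,0.5,0.5,0.5],
  linear=[
    [0,0,0],
    [0,0,0],
    [0,0,0],
    [0,0,0],
    [0,0,0],
    [0,0,-0.2],
    [0,0,-0.4],
  ],
  rotation=[
    [0,0,0],
    [0,0,0],
    [0,0,0],
    [0,0,0],
    [0,0,0],
    [0,0,0],
    [0,0,0],
  ],
)

```text
time: 26.22
position: [0.5299, -0.267, 0.036]
orientation: [[1.0, 0.031, -0.001], [0.031, -1.0, 0.001], [-0.001, -0.001, -1.0]]
force: [0.1, -1.0, 0.6]
finger_gap: 0.043
grasp_force: 0.0
```

Emit:
carry_out(
  claw=[0.5,0.5,0.5,0.5,0.5,0.5,0.5,0.5],
  linear=[
    [0,0,-0.9],
    [0,0,-0.7],
    [0,-0.95,0],
    [0,-0.95,0],
    [0,-0.95,0],
    [0,-0.95,0],
    [0,-0.95,0],
    [0,-0.95,0],
  ],
  rotation=[
    [0,0,0],
    [0,0,0],
    [0,0,0],
    [0,0,0],
    [0,0,0],
    [0,0,0],
    [0,0,0],
    [0,0,0],
  ],
)

```text
time: 27.22
position: [0.5211, 0.0193, 0.1165]
orientation: [[1.0, 0.031, 0.001], [0.031, -1.0, -0.0], [0.001, 0.0, -1.0]]
force: [0.6, 0.4, 0.2]
finger_gap: 0.0427
grasp_force: 0.0
```

```bash
cat >chk.py <<'E'
from h import *
from rig import arm,imaging
p=imaging.snapshot('top');cv2.imwrite('pics/chk.png',p['image'][:,:,::-1])
H=handles(p,(340,520,100,260))
O=np.array([.5636,-.298]);th=np.radians(1.8);X=np.array([np.cos(th),np.sin(th)]);Y=np.array([-X[1],X[0]])
for c,r in H.items():
    d=r[3]-O;print(c,'yaw',r[1].round(1),'len',r[2].round(4),'local',(d@X).round(4),((r[0]-O)@Y).round(4))
E
python3 chk.py; python3 pl.py .508 .3305 .0065 6.4
```

```text
blue yaw 1.9 len 0.1161 local -0.0052 0.0324
yellow yaw 1.8 len 0.1239 local 0.0005 0.1
[0.5203 0.0233 0.1165] (array([-0.04, -6.15,  2.2 ]), 'rotz share', np.float64(-0.1))
after turn [ 0.44 -6.13  2.2 ]
```

Emit:
carry_out(
  claw=[0.5,0.5,0.5,0.5,0.5,0.5,0.5,0.5],
  linear=[
    [0,0,0],
    [0.06,-0.9,0],
    [0.06,-0.95,0],
    [0.06,-0.95,0],
    [0.06,-0.95,0],
    [0.06,-0.95,0],
    [0.06,-0.95,0],
    [0.06,-0.47,0],
  ],
  rotation=[
    [0,0,-0.1],
    [0,0,0],
    [0,0,0],
    [0,0,0],
    [0,0,0],
    [0,0,0],
    [0,0,0],
    [0,0,0],
  ],
)

```text
time: 28.28
position: [0.5081, 0.3262, 0.1162]
orientation: [[0.994, 0.112, 0.001], [0.112, -0.994, 0.0], [0.001, -0.0, -1.0]]
force: [-0.6, -0.1, -0.1]
finger_gap: 0.0428
grasp_force: 0.0
```

Emit:
carry_out(
  claw=[0.5,0.5,0.5,0.5],
  linear=[
    [0,0,0],
    [0,0,0.3],
    [0,0,0],
    [0,0,0],
  ],
  rotation=[
    [0,0,0],
    [0,0,0],
    [0,0,0],
    [0,0,0],
  ],
)

```text
time: 28.78
position: [0.5087, 0.3233, 0.1005]
orientation: [[0.994, 0.109, -0.0], [0.109, -0.994, -0.0], [-0.0, 0.0, -1.0]]
force: [0.1, -0.0, -0.1]
finger_gap: 0.0428
grasp_force: 0.0
```

```bash
python3 pl.py .508 .3305 .0065 6.4
```

```text
[0.5087 0.3233 0.1005] (array([ 0.  , -0.14,  1.88]), 'rotz share', np.float64(-0.004))
after turn [ 0.   -0.14  1.88]
```

Emit:
carry_out(
  claw=[0.5,0.5,0.5,0.5,0.5],
  linear=[
    [0,-0.14,0.2],
    [0,0,0.3],
    [0,0,0.2],
    [0,0,0],
    [0,0,0],
  ],
  rotation=[
    [0,0,-0.003],
    [0,0,0],
    [0,0,0],
    [0,0,0],
    [0,0,0],
  ],
)

```text
time: 29.4
position: [0.5078, 0.3312, 0.0657]
orientation: [[0.994, 0.112, 0.0], [0.112, -0.994, -0.0], [0.0, 0.0, -1.0]]
force: [0.1, 0.1, -0.4]
finger_gap: 0.0429
grasp_force: 0.0
```

```bash
python3 pl.py .508 .3305 .0065 6.4
```

```text
[0.5078 0.3312 0.0657] (array([0.  , 0.01, 1.18]), 'rotz share', np.float64(0.001))
after turn [0.   0.01 1.18]
```

Emit:
carry_out(
  claw=[0.5,0.5,0.5,0.5,0.5,0.5],
  linear=[
    [0,0.01,0.4],
    [0,0,0.4],
    [0,0,0.28],
    [0,0,0.1],
    [0,0,0],
    [0,0,0],
  ],
  rotation=[
    [0,0,0],
    [0,0,0],
    [0,0,0],
    [0,0,0],
    [0,0,0],
    [0,0,0],
  ],
)

```text
time: 30.15
position: [0.5081, 0.3308, 0.0073]
orientation: [[0.994, 0.112, 0.001], [0.112, -0.994, 0.0], [0.001, -0.0, -1.0]]
force: [-0.7, -0.3, 0.2]
finger_gap: 0.043
grasp_force: 0.0
```

Emit:
carry_out(
  claw=[0.3,0.25,0.2,0.1,0,0,0],
  linear=[
    [0,0,0],
    [0,0,0],
    [0,0,0],
    [0,0,0],
    [0,0,0],
    [0,0,0],
    [0,0,0],
  ],
  rotation=[
    [0,0,0],
    [0,0,0],
    [0,0,0],
    [0,0,0],
    [0,0,0],
    [0,0,0],
    [0,0,0],
  ],
)

```text
time: 31.02
position: [0.508, 0.3308, 0.0073]
orientation: [[0.994, 0.112, 0.001], [0.112, -0.994, 0.0], [0.001, -0.0, -1.0]]
force: [-1.5, -0.6, 6.0]
finger_gap: 0.0233
grasp_force: 39.3
```

Emit:
carry_out(
  claw=[0,0,0,0,0,0],
  linear=[
    [0,0,-0.2],
    [0,0,-0.4],
    [0,0,-0.6],
    [0,0,-0.6],
    [0,0,-0.4],
    [0,0,0],
  ],
  rotation=[
    [0,0,0],
    [0,0,0],
    [0,0,0],
    [0,0,0],
    [0,0,0],
    [0,0,0],
  ],
)

```text
time: 31.78
position: [0.5082, 0.331, 0.1183]
orientation: [[0.994, 0.112, 0.003], [0.112, -0.994, 0.001], [0.003, -0.001, -1.0]]
force: [1.1, 0.7, -0.1]
finger_gap: 0.0231
grasp_force: 39.6
```

```bash
python3 pl.py .532 -.3325 .0073 1.8
```

```text
[0.5082 0.331  0.1183] (array([-1.02, 13.24,  2.2 ]), 'rotz share', np.float64(0.103))
after turn [ 0.06 13.28  2.22]
```

Emit:
carry_out(
  claw=[0,0,0,0,0,0,0,0],
  linear=[
    [0,0,0],
    [0.01,0.5,0],
    [0.01,0.95,0],
    [0.01,0.95,0],
    [0.01,0.95,0],
    [0.01,0.95,0],
    [0.01,0.95,0],
    [0,0.95,0],
  ],
  rotation=[
    [0,0,0.103],
    [0,0,0],
    [0,0,0],
    [0,0,0],
    [0,0,0],
    [0,0,0],
    [0,0,0],
    [0,0,0],
  ],
)

```text
time: 32.78
position: [0.52, 0.0194, 0.1158]
orientation: [[1.0, 0.031, -0.001], [0.031, -1.0, 0.0], [-0.001, -0.0, -1.0]]
force: [-0.1, 1.2, 0.1]
finger_gap: 0.023
grasp_force: 39.6
```

Emit:
carry_out(
  claw=[0,0,0,0,0,0,0,0],
  linear=[
    [0,0.95,0],
    [0,0.95,0],
    [0,0.95,0],
    [0,0.95,0],
    [0,0.95,0],
    [0,0.95,0],
    [0,0.95,0],
    [0,0.43,0],
  ],
  rotation=[
    [0,0,0],
    [0,0,0],
    [0,0,0],
    [0,0,0],
    [0,0,0],
    [0,0,0],
    [0,0,0],
    [0,0,0],
  ],
)

```text
time: 33.78
position: [0.531, -0.3348, 0.1155]
orientation: [[1.0, 0.03, -0.001], [0.03, -1.0, 0.001], [-0.001, -0.001, -1.0]]
force: [-0.2, 0.1, -1.4]
finger_gap: 0.0231
grasp_force: 39.6
```

Emit:
carry_out(
  claw=[0,0,0,0],
  linear=[
    [0,0,0],
    [0,0,0.3],
    [0,0,0],
    [0,0,0],
  ],
  rotation=[
    [0,0,0],
    [0,0,0],
    [0,0,0],
    [0,0,0],
  ],
)

```text
time: 34.28
position: [0.5318, -0.332, 0.1016]
orientation: [[0.999, 0.032, -0.0], [0.032, -0.999, 0.0], [-0.0, -0.0, -1.0]]
force: [-0.4, 0.1, -0.9]
finger_gap: 0.023
grasp_force: 39.6
```

```bash
python3 pl.py .532 -.3325 .0073 1.8
```

```text
[ 0.5318 -0.332   0.1016] (array([0.  , 0.01, 1.89]), 'rotz share', np.float64(0.001))
after turn [0.   0.01 1.89]
```

Emit:
carry_out(
  claw=[0,0,0,0,0,0,0,0],
  linear=[
    [0,0.01,0.4],
    [0,0,0.5],
    [0,0,0.5],
    [0,0,0.25],
    [0,0,0.08],
    [0,0,0.06],
    [0,0,0],
    [0,0,0],
  ],
  rotation=[
    [0,0,0],
    [0,0,0],
    [0,0,0],
    [0,0,0],
    [0,0,0],
    [0,0,0],
    [0,0,0],
    [0,0,0],
  ],
)

```text
time: 35.28
position: [0.5318, -0.3336, 0.0128]
orientation: [[1.0, 0.031, 0.001], [0.031, -1.0, -0.001], [0.001, 0.001, -1.0]]
force: [0.5, 0.3, -0.9]
finger_gap: 0.0233
grasp_force: 39.6
```

Emit:
carry_out(
  claw=[0,0,0,0,0],
  linear=[
    [0,0,0.04],
    [0,0,0.03],
    [0,0,0.03],
    [0,0,0],
    [0,0,0],
  ],
  rotation=[
    [0,0,0],
    [0,0,0],
    [0,0,0],
    [0,0,0],
    [0,0,0],
  ],
)

```text
time: 35.9
position: [0.5316, -0.3334, 0.0073]
orientation: [[1.0, 0.031, 0.0], [0.031, -1.0, -0.0], [0.0, 0.0, -1.0]]
force: [-1.2, 0.1, 2.7]
finger_gap: 0.0231
grasp_force: 39.9
```

Emit:
carry_out(
  claw=[0,0,0],
  linear=[
    [0,0,0.015],
    [0,0,0],
    [0,0,0],
  ],
  rotation=[
    [0,0,0],
    [0,0,0],
    [0,0,0],
  ],
)

```text
time: 36.28
position: [0.5316, -0.3334, 0.0072]
orientation: [[1.0, 0.031, 0.0], [0.031, -1.0, -0.0], [0.0, 0.0, -1.0]]
force: [-2.4, 2.2, 9.6]
finger_gap: 0.0233
grasp_force: 40.8
```

Contact again, so I'll release and go back for the red one.

Emit:
carry_out(
  claw=[0,0.29,0.33,0.4,0.5,0.5,0.5,0.5],
  linear=[
    [0,0,-0.01],
    [0,0,0],
    [0,0,0],
    [0,0,0],
    [0,0,0],
    [0,0,0],
    [0,0,-0.2],
    [0,0,-0.4],
  ],
  rotation=[
    [0,0,0],
    [0,0,0],
    [0,0,0],
    [0,0,0],
    [0,0,0],
    [0,0,0],
    [0,0,0],
    [0,0,0],
  ],
)

```text
time: 37.28
position: [0.5314, -0.3332, 0.0373]
orientation: [[1.0, 0.031, -0.001], [0.031, -1.0, 0.001], [-0.001, -0.001, -1.0]]
force: [-0.1, -1.3, -0.2]
finger_gap: 0.0426
grasp_force: 0.0
```

Emit:
carry_out(
  claw=[0.5,0.5,0.5,0.5,0.5,0.5,0.5,0.5],
  linear=[
    [0,0,-0.9],
    [0,0,-0.7],
    [0,-0.95,0],
    [0,-0.95,0],
    [0,-0.95,0],
    [0,-0.95,0],
    [0,-0.95,0],
    [0,-0.95,0],
  ],
  rotation=[
    [0,0,0],
    [0,0,0],
    [0,0,0],
    [0,0,0],
    [0,0,0],
    [0,0,0],
    [0,0,0],
    [0,0,0],
  ],
)

```text
time: 38.28
position: [0.5226, -0.0471, 0.1177]
orientation: [[1.0, 0.031, 0.001], [0.031, -1.0, -0.0], [0.001, 0.0, -1.0]]
force: [0.5, 0.3, 0.1]
finger_gap: 0.0423
grasp_force: 0.0
```

```bash
python3 chk.py; python3 pl.py .506 .3958 .007 6.55
```

```text
green yaw 1.7 len 0.1211 local -0.0005 -0.0346
blue yaw 1.8 len 0.1161 local -0.0052 0.0324
yellow yaw 1.8 len 0.1265 local 0.0031 0.0997
[ 0.5217 -0.0429  0.1177] (array([-0.02, -8.78,  2.22]), 'rotz share', np.float64(-0.103))
after turn [ 0.69 -8.75  2.21]
```

Emit:
carry_out(
  claw=[0.5,0.5,0.5,0.5,0.5,0.5,0.5,0.5],
  linear=[
    [0,0,0],
    [0.07,-0.95,0],
    [0.07,-0.95,0],
    [0.07,-0.95,0],
    [0.07,-0.95,0],
    [0.07,-0.95,0],
    [0.07,-0.95,0],
    [0.07,-0.95,0],
  ],
  rotation=[
    [0,0,-0.103],
    [0,0,0],
    [0,0,0],
    [0,0,0],
    [0,0,0],
    [0,0,0],
    [0,0,0],
    [0,0,0],
  ],
)

```text
time: 39.33
position: [0.5097, 0.2862, 0.1177]
orientation: [[0.994, 0.112, 0.001], [0.112, -0.994, 0.0], [0.001, -0.0, -1.0]]
force: [0.7, 0.1, -0.1]
finger_gap: 0.0422
grasp_force: 0.0
```

Emit:
carry_out(
  claw=[0.5,0.5,0.5,0.5,0.5,0.5],
  linear=[
    [0.07,-0.9,0],
    [0.07,-0.9,0],
    [0.06,-0.3,0],
    [0,0,0.3],
    [0,0,0],
    [0,0,0],
  ],
  rotation=[
    [0,0,0],
    [0,0,0],
    [0,0,0],
    [0,0,0],
    [0,0,0],
    [0,0,0],
  ],
)

```text
time: 40.08
position: [0.5082, 0.3889, 0.1018]
orientation: [[0.994, 0.111, -0.001], [0.111, -0.994, -0.001], [-0.001, 0.0, -1.0]]
force: [0.8, -0.0, 0.3]
finger_gap: 0.0426
grasp_force: 0.0
```

```bash
python3 pl.py .506 .3958 .007 6.55
```

```text
[0.5082 0.3889 0.1018] (array([-0.03, -0.14,  1.9 ]), 'rotz share', np.float64(-0.004))
after turn [-0.03 -0.14  1.9 ]
```

Emit:
carry_out(
  claw=[0.5,0.5,0.5,0.5,0.5],
  linear=[
    [-0.03,-0.14,0.2],
    [0,0,0.3],
    [0,0,0.2],
    [0,0,0],
    [0,0,0],
  ],
  rotation=[
    [0,0,-0.002],
    [0,0,0],
    [0,0,0],
    [0,0,0],
    [0,0,0],
  ],
)

```text
time: 40.7
position: [0.5058, 0.3969, 0.067]
orientation: [[0.994, 0.114, 0.0], [0.114, -0.994, -0.0], [0.0, 0.0, -1.0]]
force: [0.2, -0.1, 0.7]
finger_gap: 0.0423
grasp_force: 0.0
```

```bash
python3 pl.py .506 .3958 .007 6.55
```

```text
[0.5058 0.3969 0.067 ] (array([0.  , 0.02, 1.2 ]), 'rotz share', np.float64(-0.001))
after turn [0.   0.02 1.2 ]
```

Emit:
carry_out(
  claw=[0.5,0.5,0.5,0.5,0.5,0.5],
  linear=[
    [0,0.02,0.4],
    [0,0,0.4],
    [0,0,0.28],
    [0,0,0.11],
    [0,0,0],
    [0,0,0],
  ],
  rotation=[
    [0,0,0],
    [0,0,0],
    [0,0,0],
    [0,0,0],
    [0,0,0],
    [0,0,0],
  ],
)

```text
time: 41.45
position: [0.506, 0.396, 0.0079]
orientation: [[0.994, 0.114, 0.001], [0.114, -0.994, 0.0], [0.001, -0.0, -1.0]]
force: [-0.3, -0.3, 0.3]
finger_gap: 0.0424
grasp_force: 0.0
```

Emit:
carry_out(
  claw=[0.3,0.25,0.2,0.1,0,0,0],
  linear=[
    [0,0,0],
    [0,0,0],
    [0,0,0],
    [0,0,0],
    [0,0,0],
    [0,0,0],
    [0,0,0],
  ],
  rotation=[
    [0,0,0],
    [0,0,0],
    [0,0,0],
    [0,0,0],
    [0,0,0],
    [0,0,0],
    [0,0,0],
  ],
)

```text
time: 42.32
position: [0.506, 0.396, 0.0081]
orientation: [[0.994, 0.114, 0.001], [0.114, -0.994, 0.0], [0.001, -0.0, -1.0]]
force: [-0.2, -1.0, 6.3]
finger_gap: 0.023
grasp_force: 39.6
```

Emit:
carry_out(
  claw=[0,0,0,0,0,0],
  linear=[
    [0,0,-0.2],
    [0,0,-0.4],
    [0,0,-0.6],
    [0,0,-0.6],
    [0,0,-0.4],
    [0,0,0],
  ],
  rotation=[
    [0,0,0],
    [0,0,0],
    [0,0,0],
    [0,0,0],
    [0,0,0],
    [0,0,0],
  ],
)

```text
time: 43.08
position: [0.5064, 0.3963, 0.1199]
orientation: [[0.994, 0.114, 0.003], [0.114, -0.994, 0.002], [0.003, -0.002, -1.0]]
force: [-0.1, 1.3, -1.9]
finger_gap: 0.0234
grasp_force: 39.6
```

```bash
python3 pl.py .533 -.397 .007 1.8
```

```text
[0.5064 0.3963 0.1199] (array([-1.28, 15.83,  2.23]), 'rotz share', np.float64(0.105))
after turn [ 0.03 15.87  2.26]
```

Emit:
carry_out(
  claw=[0,0,0,0,0,0,0,0],
  linear=[
    [0,0,0],
    [0.01,0.5,0],
    [0.01,0.95,0],
    [0.01,0.95,0],
    [0,0.95,0],
    [0,0.95,0],
    [0,0.95,0],
    [0,0.95,0],
  ],
  rotation=[
    [0,0,0.105],
    [0,0,0],
    [0,0,0],
    [0,0,0],
    [0,0,0],
    [0,0,0],
    [0,0,0],
    [0,0,0],
  ],
)

```text
time: 44.08
position: [0.5161, 0.0837, 0.1171]
orientation: [[0.999, 0.032, -0.001], [0.032, -0.999, -0.0], [-0.001, 0.0, -1.0]]
force: [0.0, -0.0, -1.6]
finger_gap: 0.0234
grasp_force: 39.5
```

Emit:
carry_out(
  claw=[0,0,0,0,0,0,0,0],
  linear=[
    [0,0.95,0],
    [0,0.95,0],
    [0,0.95,0],
    [0,0.95,0],
    [0,0.95,0],
    [0,0.95,0],
    [0,0.95,0],
    [0,0.95,0],
  ],
  rotation=[
    [0,0,0],
    [0,0,0],
    [0,0,0],
    [0,0,0],
    [0,0,0],
    [0,0,0],
    [0,0,0],
    [0,0,0],
  ],
)

```text
time: 45.08
position: [0.5276, -0.2957, 0.117]
orientation: [[0.999, 0.032, -0.001], [0.032, -0.999, 0.0], [-0.001, -0.001, -1.0]]
force: [0.5, 0.2, -1.8]
finger_gap: 0.0228
grasp_force: 39.5
```

Emit:
carry_out(
  claw=[0,0,0,0,0,0,0],
  linear=[
    [0,0.95,0],
    [0,0.75,0],
    [0,0.37,0],
    [0,0,0],
    [0,0,0.3],
    [0,0,0],
    [0,0,0],
  ],
  rotation=[
    [0,0,0],
    [0,0,0],
    [0,0,0],
    [0,0,0],
    [0,0,0],
    [0,0,0],
    [0,0,0],
  ],
)

```text
time: 45.95
position: [0.5324, -0.3964, 0.1024]
orientation: [[0.999, 0.032, -0.0], [0.032, -0.999, 0.0], [-0.0, -0.0, -1.0]]
force: [-0.5, -0.5, -1.9]
finger_gap: 0.0227
grasp_force: 39.5
```

```bash
python3 pl.py .533 -.397 .008 1.8
```

```text
[ 0.5324 -0.3964  0.1024] (array([0.01, 0.01, 1.89]), 'rotz share', np.float64(0.001))
after turn [0.01 0.01 1.89]
```

Emit:
carry_out(
  claw=[0,0,0,0,0,0,0,0],
  linear=[
    [0,0.01,0.4],
    [0,0,0.5],
    [0,0,0.5],
    [0,0,0.25],
    [0,0,0.08],
    [0,0,0.06],
    [0,0,0],
    [0,0,0],
  ],
  rotation=[
    [0,0,0],
    [0,0,0],
    [0,0,0],
    [0,0,0],
    [0,0,0],
    [0,0,0],
    [0,0,0],
    [0,0,0],
  ],
)

```text
time: 46.95
position: [0.5324, -0.3979, 0.0136]
orientation: [[1.0, 0.031, 0.001], [0.031, -1.0, -0.001], [0.001, 0.001, -1.0]]
force: [-0.2, 0.3, -1.2]
finger_gap: 0.0229
grasp_force: 39.6
```

Emit:
carry_out(
  claw=[0,0,0,0,0],
  linear=[
    [0,0,0.04],
    [0,0,0.03],
    [0,0,0.02],
    [0,0,0],
    [0,0,0],
  ],
  rotation=[
    [0,0,0],
    [0,0,0],
    [0,0,0],
    [0,0,0],
    [0,0,0],
  ],
)

```text
time: 47.58
position: [0.5322, -0.3977, 0.0085]
orientation: [[1.0, 0.031, 0.0], [0.031, -1.0, -0.0], [0.0, 0.0, -1.0]]
force: [0.0, 0.0, -1.4]
finger_gap: 0.0232
grasp_force: 39.6
```

Emit:
carry_out(
  claw=[0,0,0],
  linear=[
    [0,0,0.015],
    [0,0,0],
    [0,0,0],
  ],
  rotation=[
    [0,0,0],
    [0,0,0],
    [0,0,0],
  ],
)

```text
time: 47.95
position: [0.5322, -0.3978, 0.0081]
orientation: [[1.0, 0.031, 0.0], [0.031, -1.0, -0.0], [0.0, 0.0, -1.0]]
force: [-1.7, 2.0, 5.4]
finger_gap: 0.0234
grasp_force: 40.2
```

Emit:
carry_out(
  claw=[0.29,0.33,0.4,0.5,0.5,0.5,0.5],
  linear=[
    [0,0,0],
    [0,0,0],
    [0,0,0],
    [0,0,0],
    [0,0,0],
    [0,0,-0.2],
    [0,0,-0.4],
  ],
  rotation=[
    [0,0,0],
    [0,0,0],
    [0,0,0],
    [0,0,0],
    [0,0,0],
    [0,0,0],
    [0,0,0],
  ],
)

```text
time: 48.82
position: [0.532, -0.3975, 0.0383]
orientation: [[1.0, 0.031, -0.001], [0.031, -1.0, 0.001], [-0.001, -0.001, -1.0]]
force: [0.4, 0.3, 0.7]
finger_gap: 0.0425
grasp_force: 0.0
```

Emit:
carry_out(
  claw=[0.5,0.5,0.5,0.5,0.5,0.5,0.5,0.5],
  linear=[
    [0,0,-0.9],
    [0,0,-0.9],
    [0,-0.95,0],
    [0,-0.95,0],
    [0,-0.95,0],
    [0,-0.95,0],
    [0,-0.95,0],
    [0,-0.95,0],
  ],
  rotation=[
    [0,0,0],
    [0,0,0],
    [0,0,0],
    [0,0,0],
    [0,0,0],
    [0,0,0],
    [0,0,0],
    [0,0,0],
  ],
)

```text
time: 49.82
position: [0.5233, -0.1115, 0.1293]
orientation: [[1.0, 0.031, 0.002], [0.031, -1.0, -0.001], [0.002, 0.001, -1.0]]
force: [0.7, 0.2, -0.4]
finger_gap: 0.0429
grasp_force: 0.0
```

Emit:
carry_out(
  claw=[0.5,0.5,0.5,0.5,0.5,0.5],
  linear=[
    [0,-0.95,0],
    [0,-0.95,0],
    [0,-0.95,0],
    [0,-0.5,0],
    [0,0,0],
    [0,0,0],
  ],
  rotation=[
    [0,0,0],
    [0,0,0],
    [0,0,0],
    [0,0,0],
    [0,0,0],
    [0,0,0],
  ],
)

```text
time: 50.58
position: [0.5182, 0.054, 0.1284]
orientation: [[1.0, 0.031, 0.001], [0.031, -1.0, -0.0], [0.001, 0.0, -1.0]]
force: [-0.8, -0.4, -0.3]
finger_gap: 0.0428
grasp_force: 0.0
```

```bash
python3 chk.py; python3 -c "
import cv2
from rig import imaging
a=imaging.snapshot('scene')['image'][:,:,::-1];cv2.imwrite('pics/fin.png',cv2.resize(a[200:350,100:300],(800,600),interpolation=2))"
```

```text
red yaw 2.3 len 0.1237 local -0.0035 -0.0987
green yaw 1.7 len 0.1212 local -0.0005 -0.0347
blue yaw 1.9 len 0.1161 local -0.0052 0.0324
yellow yaw 1.8 len 0.1265 local 0.0031 0.0999
```

View pics/fin.png

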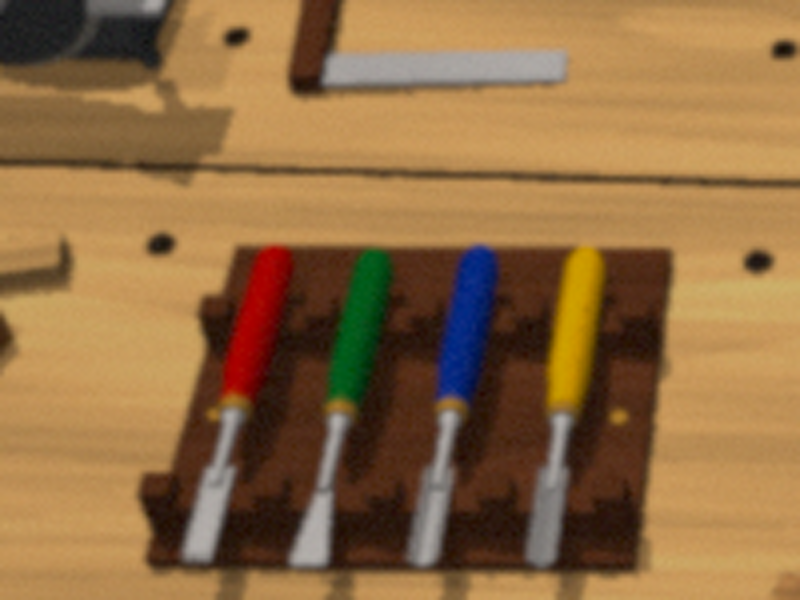

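View pics/chk.png

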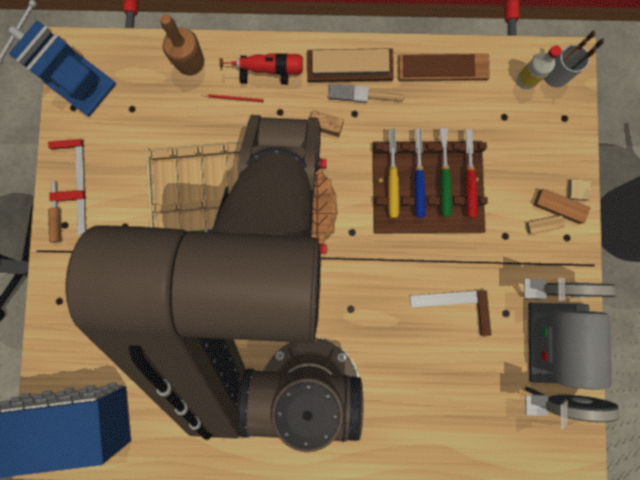

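The top view shows yellow (394,190), blue (420,190), green (446,190) and red (472,190) in the dark rest. Each is level in its own bay, yellow is nearest the carving, and the arm is clear of everything.

```bash
python3 -c "
from rig import arm
print(arm.close_job())"
```

```text
the job is handed in; nothing more can be done
None
```

All four gouges are in the dark rest as a mirror image of the original row: from the carving outwards yellow, blue, green, red, one to a bay. The first grip on yellow caught only the top of its handle, so I reopened and regripped lower before lifting. The job is handed in, but no verdict came back.

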